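# Set the airing gauge and hold the damp box lid at its mark

## Robot

A 6-joint arm with a two-finger parallel gripper is mounted at the origin on the work surface. World frame = base frame: x ahead of the robot, y to its left, z up, the work surface at z = 0. Lengths are in m, angles in rad, forces in N, time in s.
With the tool pointing down it reaches from about 0.3 to 0.775 m from the base axis. Payload 14.6 kg.
Tool frame: the origin (TCP) lies at the very end of the fingers, on their centre line; the grasp point (between the pads) lies 19 mm behind it; z points along the fingers, y is the direction in which the jaws open and shut (so a half turn about z gives the same grasp; the last joint's range is limited). The gripper opens to 94 mm and grips with 3 to 60 N. Pads are 16 mm wide; open, the fingers measure 119 mm over their backs; the gripper's body (75 mm by 177 mm) begins 78 mm behind the grasp point.
Start: joints at [1.067, 0.3, 1.521, -0, 1.321, -0.067], TCP at [0.233, 0.498, 0.205] pointing down, gripper open.
Joint ranges: [-3.03, 3.03], [-0.79, 2.21], [0.23, 2.52], [-1.04, 4.18], [0, 3.07], [-2.55, 2.55]. Speed limits (rad/s): [2.22, 2.22, 2.57, 3.14, 3.14, 3.14].

## Interface

Orientations are given as [roll, pitch, yaw] about the fixed x, y, z axes, in that order (R = Rz(yaw) Ry(pitch) Rx(roll)).
In Python, from station import status, camera, ctrl gives the robot as it stands. The module is installed in compiled form; this text tells all that it offers.
- The arm moves only by the shell command python3 -m jog 'ROWS' [FORCE]. ROWS is JSON, a list of rows, each a list of 7 numbers: the shift along the tool's x, y, z each as a share of 1000 mm, from -1 to 1, then the turn, a rotation vector about the tool's x, y, z each as a share of pi/2 rad, from -1 to 1, then the opening, from -1 (shut) to 1 (fully open), so that 0 is half open. A call has 1 to 20 rows; each row is the pose to reach, as a shift and turn from the pose measured when the call began, along the tool's axes at that moment; what a row does not reach only later rows make up. A row lasts 1/10 s, in which the tool goes at most 50 mm and 8.59 degrees, less where a joint would pass 70% of its speed; a pose out of reach is approached as far as the arm can. A call with a number of a shift or a turn outside -1 to 1 is refused whole. A call with a gripper value outside its range is refused whole. The fingers move at their own pace and stop on an object; FORCE is the grip in N (left out, the last holds). Time passes only in rows, so rows that repeat a pose let the fingers close. It gives the time, the measured TCP pose, the force and the opening at its end, in the units of the state.
- status.get_obs(): the state, without advancing time (a new reading comes with each control period).
- camera(name): name is "scene" or "top"; returns a dict with "image" (420x560x3 uint8, red, green, blue), "fx", "fy", "cx", "cy" (pixels), "world_from_camera" (4x4, takes a point from camera to world coordinates). Camera axes: x right, y down, z forward; pixel columns grow to the right and rows downward; lengths in m; the calibration is good to about 2 mm. A picture is of the moment at which its call begins. There is no depth.
- ctrl.hand_in(): hands the job in, once; it reports no verdict.
The state is a dict: "time_s": time; "qpos": joint angles; "joint_vel": joint speeds; "tau": joint torques, N m; "ee_pos": TCP position; "eef_rot": TCP orientation; "force": force on the tool from outside, world axes, zero at the start; "moment": the same for the moment, N m; "grip_width": finger opening in m.
Only numpy, scipy, OpenCV 4.12 (cv2) and the standard library are available. Lean on these libraries where they do the work, as an engineer would, in place of code of your own. Each camera call takes 0.05 s, during which the arm holds its last target.

## Task

Slip the loose stoneware collar over the gauge post so that it sits down flat on the post's stop, and let go of it. Then lift the sprung lid of the damp box by its bar handle until the bar is level with the middle of the collar, and finish while still holding it there, steady: do not let go, for the lid pulls itself shut. Leave the figurine, the beaker and the brush alone.

Things in the scene. Friction and masses are not known exactly. Their poses are not given: they have to be found in the camera images.
- collar_mid (a point): loose stoneware collar: plain white thick-walled ring standing on end on the bench, outside diameter 50 mm, hole 22 mm straight through, 36 mm high, about 0.12 kg. This point is its centre, half-way up; z is its axis. It stands far left or far right (a white beaker, taller and closed at the bottom, stands on the other side)
- post_tip (a point): top end of the upright post of the gauge stand: steel post 18 mm in diameter with a slightly tapered top, its tip 285 mm above the bench, on a fixed round foot 80 mm across and 14 mm high. The stand is beside the damp box, on the left or the right. Point on the post's axis, at the tip
- stop_top (a point): centre of the upper face of the stop, a dark steel disc 34 mm in diameter and 20 mm thick clamped tightly on the post (it does not slip under ordinary pushes). Its height differs from day to day, 199 to 239 mm above the bench. The seated collar rests on this face, so the collar's centre is then 18 mm above this point; z is up
- damp_box: grey sheet-steel box, fixed, 200 mm deep (x) by 240 mm wide (y), rim 120 mm high. Origin at the centre of its underside; its own -x is the front, where the bar handle is, its +x side carries the hinge; turned up to 0.2 rad about vertical
- bar_mid (a point): middle of the lid's bar handle: round steel bar, 12 mm thick, 110 mm long, parallel to the hinge, 60 mm in front of the lid's front edge (262 mm from the hinge axis, 7 mm above it when shut: 128 mm above the bench), on two arms at its ends; free space below it and 54 mm between bar and box. Its x, y, z match the box's when shut and turn with the lid
- figurine: terracotta figurine, 72 mm across and 140 mm high, beside the box on the side away from the gauge stand; origin under its base; leave alone
- beaker: white beaker, 60 mm across and 55 mm high, loose; origin under its base; leave alone
- slip_brush: brush lying flat on the bench in front of the box, roughly left to right; leave alone
- lid (a joint): opening angle of the box lid, 0 shut to 1.3 rad. The lid is a plate 202 x 244 x 14 mm, about 0.6 kg, covering the box; it hinges about the box's own y direction on an axis along the rear rim (100 mm behind the box's centre, 121 mm above the bench). Its front edge rises as it opens; a spring pulls it shut: about 6 N up at the bar when shut, 8 N at 0.5 rad; let go, it shuts
Mind the look-alikes: they are no part of the job. What is shaped like the part that bears collar_mid but orange or purple is not meant.

How it is judged:
On the way:
1. with the lid still shut, the collar sits flat on the stop around the post, let go (horizontal distance between collar_mid and stop_top below 0.005 m and z of collar_mid in the frame of stop_top between 0.013 and 0.022 m and angle between collar_mid's own z axis and vertical below 0.08 rad and contact force between the fingers and collar below 0.2 N and value of joint lid below 0.06 rad), for 0.2 s.
At the end, for the whole second after the job is handed in: Fingers hold the lid still (under 0.08 rad/s, at least 1 N) with the middle of its bar within 15 mm in height of the seated collar's middle (18 mm above the stop); the collar sits flat on the stop around the post (axis within 5 mm, height 5 mm, tilt 0.08 rad) (z of bar_mid in the frame of stop_top between 0.003 and 0.033 m and velocity of joint lid between -0.08 and 0.08 rad/s and contact force between the fingers and lid above 1 N and horizontal distance between collar_mid and stop_top below 0.005 m and z of collar_mid in the frame of stop_top between 0.013 and 0.022 m and angle between collar_mid's own z axis and vertical below 0.08 rad); the arm keeps its last pose, push and grip.
It fails at once if the figurine is disturbed (distance of figurine from where it was at the start of the episode above 0.03 m).
It fails at once if the beaker is disturbed (distance of beaker from where it was at the start of the episode above 0.03 m).
It fails at once if the brush is disturbed (distance of slip_brush from where it was at the start of the episode above 0.03 m).
It also fails if it takes over 70 s, if anything falls off the work surface, if the arm or the gripper's body presses on something with over 40 N, if the wrist force passes 120 N, or if a joint passes its speed limit or range.

## Working session

There is one attempt and no reset: what is moved stays moved. The work goes in short steps, Python scripts to look and compute and a shell command to move; the robot and the scene stay as the last step left them, time stands still between calls to the robot, and variables do not carry over. Pictures are saved under pics/ and viewed, and the job is handed in when it is done.

```bash
mkdir -p pics; ls; python3 - <<'E'
from station import status,camera
import cv2,numpy as np
print(status.get_obs())
for n in("scene","top"):
    c=camera(n);cv2.imwrite(f"pics/{n}0.png",c["image"][:,:,::-1]);print(n,c["fx"],c["fy"],c["cx"],c["cy"]);print(np.round(c["world_from_camera"],4))
E
```

```text
pics
{'time_s': 0.0, 'qpos': array([ 1.06740394e+00,  3.00439880e-01,  1.52157185e+00,  1.95553289e-05,
        1.32068198e+00, -6.65990874e-02]), 'joint_vel': array([-2.36034018e-05, -7.94362961e-05,  1.77862353e-03,  4.09125697e-04,
        1.80899531e-04, -1.99844848e-03]), 'tau': array([-3.72987139e-03, -5.31815314e+01, -3.52731693e+01,  7.07150227e-02,
        2.44842254e-02, -1.83435782e-04]), 'ee_pos': array([0.23254476, 0.49814061, 0.20490736]), 'eef_rot': array([-3.14049530e+00, -9.21743071e-05,  2.70479446e+00]), 'force': array([-0.140829  ,  0.15653611,  0.18140177]), 'moment': array([-0.00658015,  0.00420068,  0.04500114]), 'grip_width': 0.09403941267625777}
scene 386.4090076608516 386.4090076608516 285.29352827252717 203.80668592902606
[[-0.873   0.3678 -0.3203  0.8755]
 [ 0.4875  0.6813 -0.5461  0.5944]
 [ 0.0174 -0.6328 -0.7741  1.0026]
 [ 0.      0.      0.      1.    ]]
top 534.1095103165833 534.1095103165833 283.6491055633681 206.238613874881
[[-0.025  -0.9972  0.0701  0.4448]
 [-0.9997  0.0253  0.0028  0.0349]
 [-0.0046 -0.07   -0.9975  1.5972]
 [ 0.      0.      0.      1.    ]]
```

View pics/scene0.png

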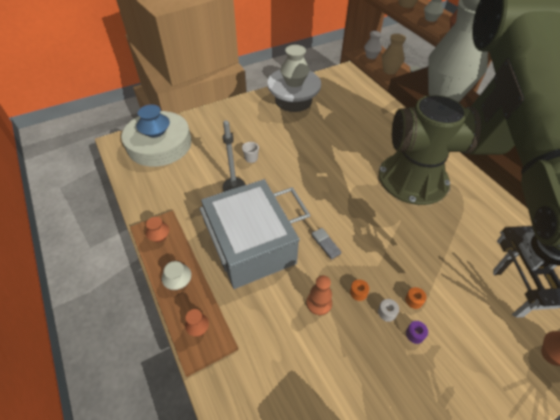

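View pics/top0.png

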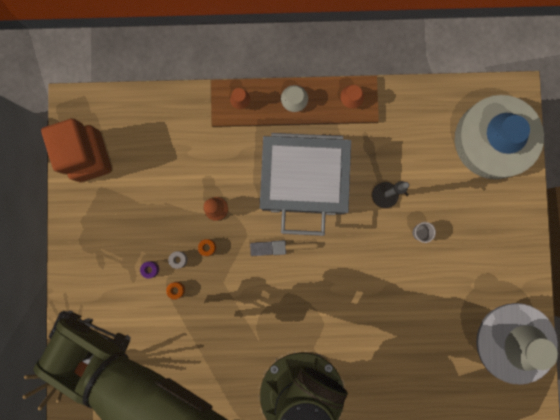

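The top view shows the white collar at (177,260) between orange and purple rings. It also shows the beaker at (425,232), the gauge stand foot at (386,195) with its tip near (403,187), the bar at (303,233), the figurine at (215,208) and the brush at (270,248). Next I'll zoom in.

```bash
python3 - <<'E'
import cv2,numpy as np
t=cv2.imread("pics/top0.png");s=cv2.imread("pics/scene0.png")
def z(im,x0,y0,x1,y1,k): return cv2.resize(im[y0:y1,x0:x1],None,fx=k,fy=k,interpolation=cv2.INTER_CUBIC)
cv2.imwrite("pics/z1.png",z(t,130,225,230,300,8)); 
cv2.imwrite("pics/z2.png",z(t,250,130,450,260,4))
cv2.imwrite("pics/z3.png",z(s,200,110,330,240,4.6))
cv2.imwrite("pics/z4.png",z(s,340,260,440,350,6))
E
```

```text
(no output)
```

View pics/z1.png

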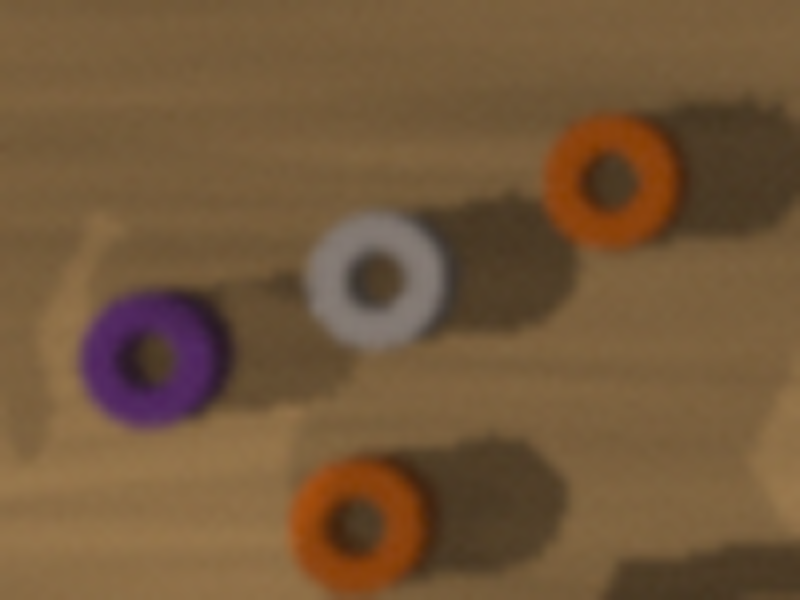

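View pics/z2.png

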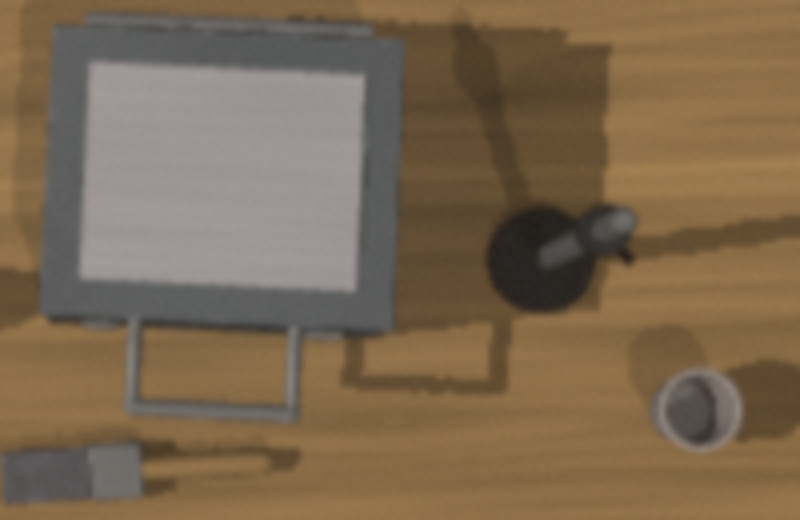

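View pics/z3.png

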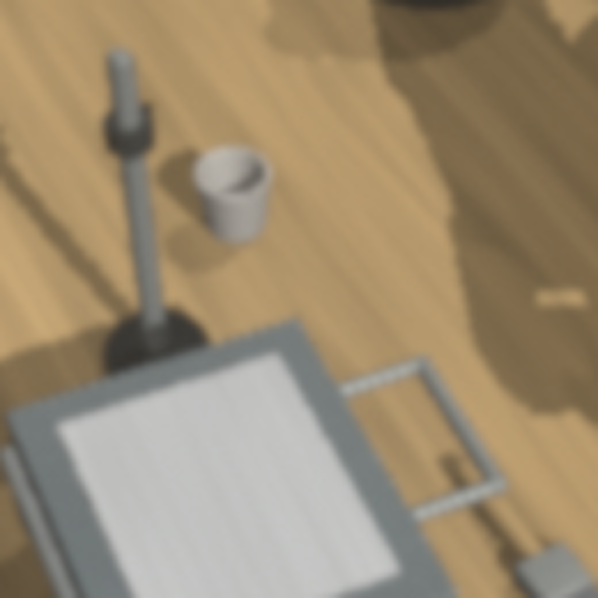

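View pics/z4.png

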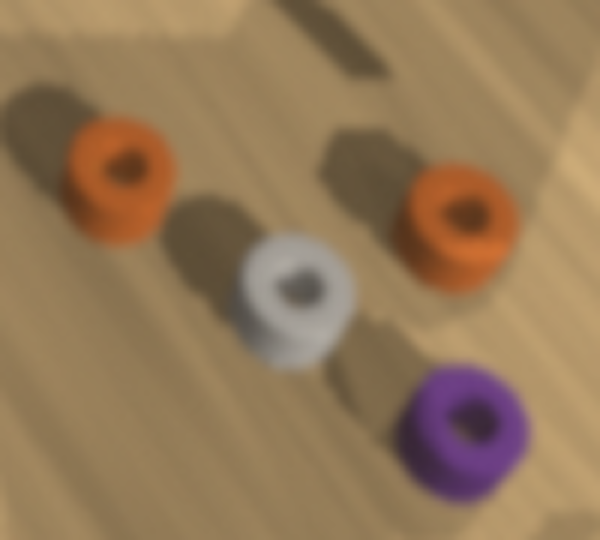

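Close-ups: the white collar's top face is centred at about (177,260) in top and (389,308) in scene. The stop is a dark knob at about scene (228,138), and the post tip is at about (226.5,122). Now I'll measure.

```bash
cat > h.py <<'E'
import cv2,numpy as np
from station import status,camera
def ray(c,u,v):
    T=c["world_from_camera"];d=np.array([(u-c["cx"])/c["fx"],(v-c["cy"])/c["fy"],1.]);return T[:3,3],T[:3,:3]@d
def onz(c,u,v,z):
    o,d=ray(c,u,v);return o+d*(z-o[2])/d[2]
def px(c,p):
    T=c["world_from_camera"];q=T[:3,:3].T@(np.asarray(p,float)-T[:3,3]);return np.array([c["fx"]*q[0]/q[2]+c["cx"],c["fy"]*q[1]/q[2]+c["cy"]])
def tri(l):
    A=np.zeros((3,3));b=np.zeros(3);
    for c,u,v in l:
        o,d=ray(c,u,v);d=d/np.linalg.norm(d);P=np.eye(3)-np.outer(d,d);A+=P;b+=P@o
    p=np.linalg.solve(A,b)
    return p,[np.round(px(c,p)-[u,v],1) for c,u,v in l]
E
python3 - <<'E'
from h import *
t=camera("top");s=camera("scene")
def blob(c,x0,y0,x1,y1,f):
    im=c["image"][y0:y1,x0:x1];m=f(im.astype(int)).astype(np.uint8)
    n,l,st,ce=cv2.connectedComponentsWithStats(m)
    i=1+np.argmax(st[1:,4]);cn=cv2.findContours((l==i).astype(np.uint8),cv2.RETR_EXTERNAL,cv2.CHAIN_APPROX_NONE)[0]
    h=max(cn,key=len);e=cv2.fitEllipse(h)
    return ce[i]+[x0,y0],st[i],np.array(e[0])+[x0,y0],e[1]
grey=lambda im:(im.max(2)-im.min(2)<30)&(im.max(2)>110)
b=blob(t,155,240,200,285,grey);print("collar top",b,onz(t,*b[2],.036))
b=blob(s,365,285,415,335,grey);print("collar scene",b, onz(s,*b[2],.018))
dark=lambda im:(im.max(2)<62)
b=blob(t,365,175,405,212,dark);print("foot",b,onz(t,*b[2],.014))
# hue map of post in scene
print(s["image"][115:190:3,222:240].max(2))
E
```

```text
collar top (array([176.51265823, 259.58860759]), array([ 14,  12,  16,  16, 158], dtype=int32), array([176.46193123, 259.59367943]), (15.432951927185059, 15.602424621582031)) [0.40661084 0.35522698 0.036     ]
collar scene (array([388.75254237, 309.4779661 ]), array([ 15,  14,  19,  22, 295], dtype=int32), array([388.71920395, 309.43919373]), (17.846412658691406, 21.740663528442383)) [0.40177294 0.35479624 0.018     ]
foot (array([385.60845588, 193.90992647]), array([  7,   7,  33,  26, 544], dtype=int32), array([386.47454453, 193.52071571]), (24.463653564453125, 31.65557861328125)) [ 0.58613189 -0.26733967  0.014     ]
[[175 179 180 180 178 177 175 174 172 171 170 168 169 172 175 178 179 179]
 [169 170 171 174 178 179 178 177 176 174 172 172 171 170 170 172 176 178]
 [163 151 144 144 148 153 161 170 176 176 175 173 171 171 171 170 171 173]
 [156 127 113 120 131 132 134 148 166 175 178 177 175 173 172 172 171 171]
 [164 138 112 109 119 124 128 140 155 164 170 175 177 177 175 172 171 171]
 [173 153 122 109 116 123 127 133 145 155 160 163 169 174 179 178 175 172]
 [171 149 117 104 111 
[... 703 characters left out ...]
155 162 159 153 150 149]
 [184 186 186 183 175 160 133 114 115 123 126 135 149 155 148 142 141 144]
 [178 183 185 187 185 177 154 123 113 120 125 132 149 164 163 154 147 144]
 [154 169 178 183 186 183 168 136 115 117 123 129 147 170 180 179 174 167]
 [127 131 147 166 178 181 175 153 123 114 121 125 137 160 180 186 184 182]
 [141 131 126 128 134 148 162 155 128 113 117 122 129 146 165 170 170 176]
 [176 169 153 132 117 108 101  95  91  99 112 120 118 104  84  76  81  93]
 [126 119 103  82  67  61  59  61  68  80  85  83  80  75  67  62  59  60]
 [ 97  76  62  59  58  58  59  58  60  66  72  74  74  71  67  61  60  61]
 [ 87  66  57  56  55  55  54  54  55  58  60  65  69  74  79  87  95 101]]
```

```bash
python3 - <<'E'
import cv2
t=cv2.imread("pics/top0.png");s=cv2.imread("pics/scene0.png")
def z(im,x0,y0,x1,y1,k): return cv2.resize(im[y0:y1,x0:x1],None,fx=k,fy=k,interpolation=cv2.INTER_NEAREST)
import numpy as np
a=z(s,212,110,252,200,6.5);b=z(t,360,170,420,220,9)
c=np.zeros((600,800,3),np.uint8);c[:a.shape[0],:a.shape[1]]=a;c[:b.shape[0],260:260+b.shape[1]]=b
cv2.imwrite("pics/z5.png",c)
E
```

```text
(no output)
```

View pics/z5.png

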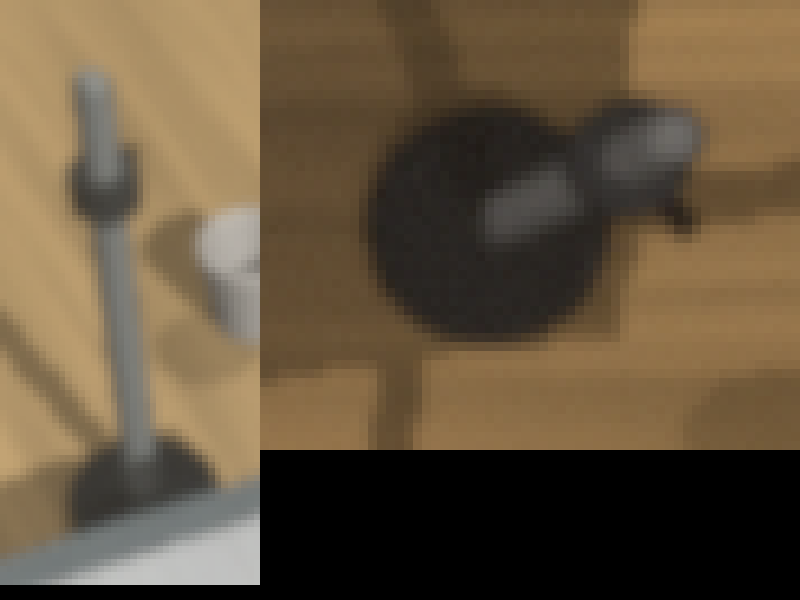

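```bash
python3 - <<'E'
from h import *
t=camera("top");s=camera("scene")
f=onz(t,385.5,194.7,.014);print("foot",f)
print("tip predicted from foot: top",px(t,[f[0],f[1],.285]),"scene",px(s,[f[0],f[1],.285]))
print("tri tip",tri([(t,405.5,185.4),(s,226.3,122)]))
for z in (.0,.014,.199,.209,.219,.229,.239,.285):print(z,px(s,[f[0],f[1],z]),px(t,[f[0],f[1],z]))
print(onz(t,405.5,185.4,.285),onz(s,226.3,122,.285))
print("collar mid/ top pix",px(s,[.4066,.3552,.036]),px(s,[.4066,.3552,.018]))
E
```

```text
foot [ 0.58268683 -0.26430992  0.014     ]
tip predicted from foot: top [405.89186821 184.64818053] scene [224.66262015 121.3351275 ]
tri tip (array([ 0.57985634, -0.26309108,  0.2826616 ]), [array([-0.3,  0.5]), array([-0.5, -0.1])])
0.0 [233.22207553 186.98364577] [384.63348358 195.12713431]
0.014 [232.8680332  184.26824465] [385.5 194.7]
0.199 [227.58130766 143.72060668] [398.56981585 188.25745986]
0.209 [227.25888914 141.24775101] [399.37490124 187.86060691]
0.219 [226.93220154 138.74215269] [400.1915951  187.45803177]
0.229 [226.6011595 136.2031571] [401.02015034 187.04960976]
0.239 [226.26567537 133.630092  ] [401.86082725 186.63521259]
0.285 [224.66262015 121.3351275 ] [405.89186821 184.64818053]
[ 0.58084819 -0.26326801  0.285     ] [ 0.57972617 -0.25933904  0.285     ]
collar mid/ top pix [388.90641756 307.54335849] [387.40609571 310.3778884 ]
```

Collar is at about (0.406, 0.355) and the post at about (0.581, -0.263). The stop is roughly 0.23 high. The current jaw direction already clears the neighbouring rings, so next comes the approach shift.

```bash
cat >> h.py <<'E'
from scipy.spatial.transform import Rotation as Ro
def go(p,yaw=None,rpy=None):
    o=status.get_obs();R=Ro.from_euler("xyz",o["eef_rot"])
    d=R.inv().apply(np.array(p)-o["ee_pos"])
    if rpy is None: rpy=[np.pi,0,o["eef_rot"][2] if yaw is None else yaw]
    w=(R.inv()*Ro.from_euler("xyz",rpy)).as_rotvec()/(np.pi/2)
    print("shift",np.round(d,4),"turn",np.round(w,4),"| pos",np.round(o["ee_pos"],4),"rpy",np.round(o["eef_rot"],4),"F",np.round(o["force"],1),"w",round(o["grip_width"],4),"t",o["time_s"])
E
python3 - <<'E'
from h import *
go([.406,.355,.10]);go([.406,.355,.006])
t=camera("top")
a=onz(t,282.5,232,.128);b=onz(t,323.8,234,.128);print(a,b,np.linalg.norm(a-b),(a+b)/2,"bar dir yaw",np.arctan2(a[0]-b[0],a[1]-b[1]))
E
```

```text
shift [-0.2177 -0.0564  0.1053] turn [-0.0002 -0.      0.    ] | pos [0.2326 0.4983 0.2053] rpy [-3.1412 -0.      2.7048] F [ 0.6 -0.2 -0.2] w 0.0939 t 0.3
shift [-0.2177 -0.0564  0.1993] turn [-0.0002 -0.      0.    ] | pos [0.2326 0.4983 0.2053] rpy [-3.1412 -0.      2.7048] F [ 0.6 -0.2 -0.2] w 0.0939 t 0.3
[0.47709867 0.04391679 0.128     ] [ 0.4687632  -0.06934838  0.128     ] 0.11357146401550978 [ 0.47293093 -0.01271579  0.128     ] bar dir yaw 0.0734601133862719
```

```bash
python3 -m jog '[[-0.045,-0.012,0,0,0,0,0.6],[-0.09,-0.024,0,0,0,0,0.6],[-0.135,-0.036,0,0,0,0,0.6],[-0.18,-0.047,0,0,0,0,0.6],[-0.2177,-0.0564,0.02,0,0,0,0.6],[-0.2177,-0.0564,0.06,0,0,0,0.6],[-0.2177,-0.0564,0.105,0,0,0,0.6],[-0.2177,-0.0564,0.105,0,0,0,0.6],[-0.2177,-0.0564,0.105,0,0,0,0.6]]' 25; python3 - <<'E'
from h import *
go([.406,.355,.006])
t=camera("top");s=camera("scene")
a=cv2.resize(t["image"][220:305,125:225,::-1],None,fx=5,fy=5);b=cv2.resize(s["image"][250:350,340:440,::-1],None,fx=3.9,fy=3.9)
c=np.zeros((425,800,3),np.uint8);c[:,:500]=a;b=b[:390,:300];c[:b.shape[0],500:]=b;cv2.imwrite("pics/p1.png",c)
E
```

```text
time_s: 1.25
ee_pos: [0.4061, 0.3553, 0.1013]
eef_rot: [-3.141, -0.0, 2.705]
force: [0.7, 0.1, 0.7]
grip_width: 0.0753
shift [-0.     -0.0003  0.0953] turn [-0.0003 -0.0001  0.    ] | pos [0.4061 0.3553 0.1013] rpy [-3.141e+00 -2.000e-04  2.705e+00] F [0.7 0.1 0.7] w 0.0753 t 1.25
```

View pics/p1.png

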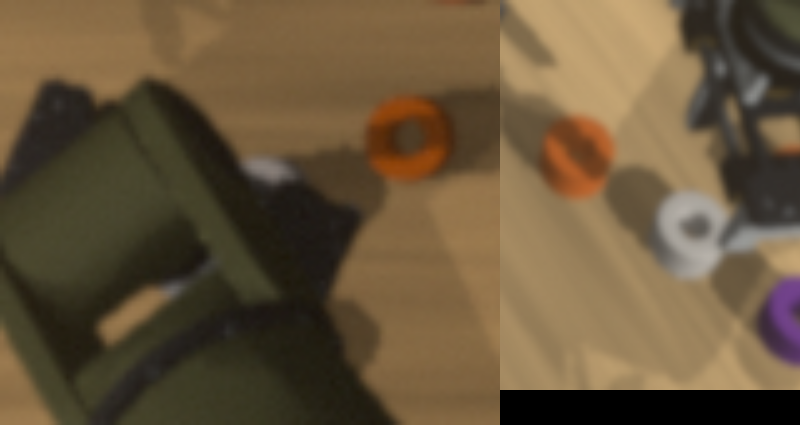

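The gripper is hovering above the collar, which is white at scene crop (690,235), and the neighbouring rings are clear of the fingers. I'll lower and grip.

```bash
python3 -m jog '[[0,0,0.04,0,0,0,0.6],[0,0,0.07,0,0,0,0.6],[0,0,0.085,0,0,0,0.6],[0,0,0.095,0,0,0,0.6],[0,0,0.095,0,0,0,0.6],[0,0,0.095,0,0,0,-0.2],[0,0,0.095,0,0,0,-0.2],[0,0,0.095,0,0,0,-0.2],[0,0,0.095,0,0,0,-0.2],[0,0,0.095,0,0,0,-0.2],[0,0,0.095,0,0,0,-0.2]]' 25; python3 - <<'E'
from h import *
go([.406,.355,.006])
s=camera("scene")
b=cv2.resize(s["image"][250:350,340:440,::-1],None,fx=5,fy=5);cv2.imwrite("pics/p2.png",b)
E
```

```text
time_s: 2.45
ee_pos: [0.4073, 0.3564, 0.0086]
eef_rot: [3.138, 0.002, 2.705]
force: [-0.5, -1.5, 6.8]
grip_width: 0.0505
shift [ 0.0006 -0.0018  0.0026] turn [0.0022 0.0012 0.    ] | pos [0.4073 0.3564 0.0086] rpy [3.1381e+00 1.9000e-03 2.7052e+00] F [-0.5 -1.5  6.8] w 0.0505 t 2.45
```

View pics/p2.png

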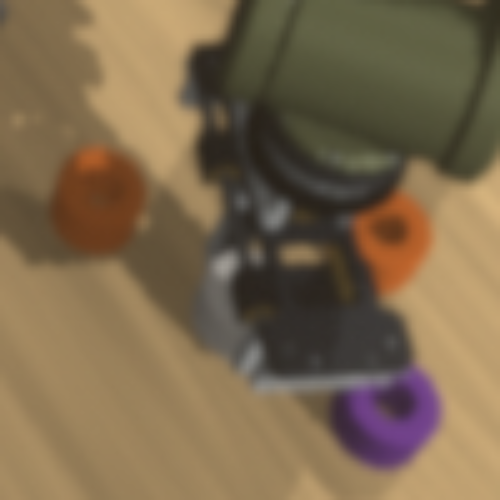

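```bash
python3 -m jog '[[0,0,-0.02,0,0,0,-0.2],[0,0,-0.06,0,0,0,-0.2],[0,0,-0.11,0,0,0,-0.2],[0,0,-0.16,0,0,0,-0.2],[0,0,-0.21,0,0,0,-0.2],[0,0,-0.26,0,0,0,-0.2],[0,0,-0.30,0,0,0,-0.2],[0,0,-0.335,0,0,0,-0.2],[0,0,-0.335,0,0,0,-0.2],[0,0,-0.335,0,0,0,-0.2]]' 25; python3 - <<'E'
from h import *
go([.581,-.263,.345]);print(status.get_obs()["qpos"])
s=camera("scene")
cv2.imwrite("pics/p3.png",s["image"][:,:,::-1])
E
```

```text
time_s: 3.5
ee_pos: [0.4062, 0.3556, 0.3433]
eef_rot: [3.138, 0.002, 2.705]
force: [0.2, -0.1, -1.6]
grip_width: 0.0504
shift [-0.4199 -0.4867 -0.0026] turn [0.0023 0.0013 0.    ] | pos [0.4062 0.3556 0.3433] rpy [3.1379e+00 2.0000e-03 2.7052e+00] F [ 0.2 -0.1 -1.6] w 0.0504 t 3.5
[ 6.51199734e-01  2.10475122e-01  1.31832743e+00 -9.47622293e-05
  1.60857578e+00 -4.83208113e-01]
```

View pics/p3.png

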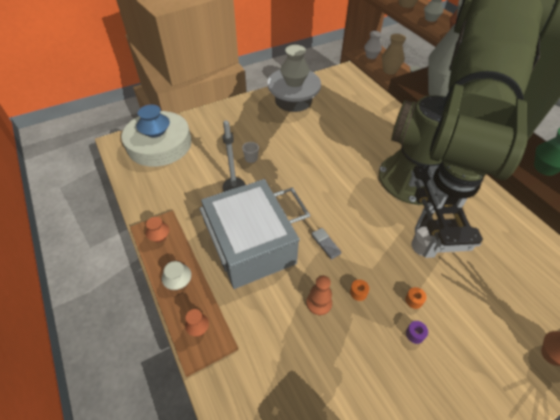

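Lifted: the clean grip is 50.4 mm wide with about 1.4 N of load. Next I carry it above the post, turning the jaws to lie along the box's x so the camera can see the collar.

```bash
python3 -m jog '[[-0.028,-0.032,0,0,0,0.05,-0.2],[-0.056,-0.065,0,0,0,0.1,-0.2],[-0.084,-0.097,0,0,0,0.15,-0.2],[-0.112,-0.13,0,0,0,0.2,-0.2],[-0.14,-0.162,0,0,0,0.26,-0.2],[-0.168,-0.195,0,0,0,0.32,-0.2],[-0.196,-0.227,0,0,0,0.38,-0.2],[-0.224,-0.26,0,0,0,0.44,-0.2],[-0.252,-0.292,0,0,0,0.5,-0.2],[-0.28,-0.325,0,0,0,0.56,-0.2],[-0.308,-0.357,0,0,0,0.62,-0.2],[-0.336,-0.39,0,0,0,0.68,-0.2],[-0.364,-0.422,0,0,0,0.74,-0.2],[-0.39,-0.452,0,0,0,0.769,-0.2],[-0.41,-0.475,0,0,0,0.769,-0.2],[-0.4199,-0.4867,0,0.0023,0.0013,0.769,-0.2],[-0.4199,-0.4867,0,0.0023,0.0013,0.769,-0.2],[-0.4199,-0.4867,0,0.0023,0.0013,0.769,-0.2],[-0.4199,-0.4867,0,0.0023,0.0013,0.769,-0.2]]' 25; python3 - <<'E'
from h import *
go([.581,-.263,.345],1.497);print(status.get_obs()["qpos"])
s=camera("scene");t=camera("top")
a=cv2.resize(s["image"][60:200,180:290,::-1],None,fx=4,fy=4)
b=cv2.resize(t["image"][140:240,340:440,::-1],None,fx=3.5,fy=3.5)
c=np.zeros((560,790,3),np.uint8);c[:,:440]=a;c[:350,440:]=b;cv2.imwrite("pics/p4.png",c)
E
```

```text
time_s: 5.45
ee_pos: [0.5808, -0.2622, 0.3415]
eef_rot: [-3.139, -0.001, 1.498]
force: [-0.7, -0.7, -1.4]
grip_width: 0.0502
shift [-0.0008  0.0003 -0.0035] turn [-0.0017 -0.0009  0.0007] | pos [ 0.5808 -0.2622  0.3415] rpy [-3.1390e+00 -1.4000e-03  1.4982e+00] F [-0.7 -0.7 -1.4] w 0.0502 t 5.45
[-4.81596867e-01  4.58386518e-01  9.97731369e-01  2.63375733e-04
  1.68842062e+00 -4.08938810e-01]
```

View pics/p4.png

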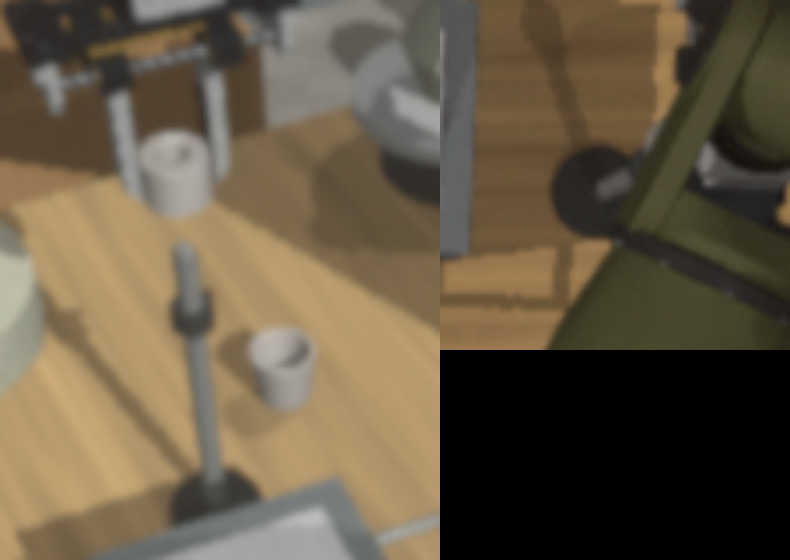

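```bash
python3 - <<'E'
from h import *
s=camera("scene");o=status.get_obs();print(o["ee_pos"])
im=s["image"].astype(int);x0,y0,x1,y1=211,90,237,118
print(im[y0:y1:1,x0:x1].max(2))
sub=im[115:150,216:240].max(2);print(sub)
p=o["ee_pos"]+[0,0,.0094]
print("collar mid",px(s,p),"top",px(s,p+[0,0,.018]),"bot",px(s,p-[0,0,.018]))
# predicted silhouette
a=np.linspace(0,6.283,200);P=[px(s,p+[.025*np.cos(q),.025*np.sin(q),h]) for q in a for h in(.018,-.018)];P=np.array(P);print("sil",P.min(0),P.max(0))
for h in(.199,.209,.219,.229,.239,.275,.285):
    P=np.array([px(s,[.581+.009*np.cos(q),-.263+.009*np.sin(q),h]) for q in a]);print(h,P.min(0),P.max(0),px(s,[.581,-.263,h]))
E
```

```text
[ 0.58086189 -0.26234134  0.34214677]
[[150 132 102  84  82  82  81  82  82  82  82  82  84  84  84  83  82  79
   72  61  72 109 142 151 142 120]
 [151 135 106  87  83  82  82  83  86  87  88  90  93  93  93  89  86  82
   73  61  69 107 141 152 146 126]
 [152 137 111  90  84  83  87  93 104 112 117 120 123 124 122 115 106  95
   80  65  68 104 140 153 147 128]
 [152 139 114  93  87  93 104 119 135 150 157 160 161 160 155 148 137 122
  103  79  72 103 139 152 148 130]
 [153 141 118  98  99 113 132 147 158 170 180 183 183 178 171 164 157 146
  130 105  85 101 135 151 151 137]
 [154 144 124 110 120 138 151 161 167 175 182 186 184 176 167 163 162 159
  151 131 105 103 129 150 152 142]
 [155 149 133 125 139 154 160 165 169 174 179 180 175 166 154 151 156 161
  160 150 127 109 126 147 152 144]
 [157 152 140 135 149 159 163 163 165 169 174 173 168 157 143 137 147 159
  162 157 141 118 124 146 152 144]
 [155 153 143 139 151 161 162 160 159 164 170 171 166 153 137 132 144 158
  163 162 147 124 125 145 152 145]
 [150 153 143 139 152 161 162 160 158 163 168 169 164 153 141 140 151 161
  165 1
[... 5619 characters left out ...]
.67657808]
sil [213.07536022  91.34577515] [232.73320429 113.27583085]
0.199 [225.30574745 141.82526564] [231.21385866 145.79476719] [228.26144312 143.80047174]
0.209 [224.96811717 139.35153797] [230.9154369  143.32322749] [227.94345051 141.32777384]
0.219 [224.6260131  136.84520991] [230.6130652  140.81879746] [227.62124678 138.82233048]
0.229 [224.27934574 134.30563274] [230.30666462 138.28081617] [227.29474773 136.28348688]
0.239 [223.92802317 131.73214041] [229.9961541  135.70860486] [226.96386689 133.71057065]
0.275 [222.62323161 122.17599134] [228.84297611 126.15425   ] [225.73501755 124.15508709]
0.285 [222.24923856 119.43738738] [228.51245176 123.41529935] [225.38279849 121.41624569]
```

In scene the collar silhouette is centred at about (223.1,102.6) and the post axis at about (226.6,130), so the needed correction is about 1.5 mm in +x. I'll lower to just over the tip and look again.

```bash
python3 - <<'E'
from h import *
go([.5825,-.263,.298],1.497)
E
```

```text
shift [-0.0006  0.0018  0.0441] turn [-0.0011 -0.0006  0.0008] | pos [ 0.5809 -0.2623  0.3421] rpy [-3.1399e+00 -9.0000e-04  1.4982e+00] F [ 0.8 -0.3 -1.3] w 0.0505 t 5.6
```

```bash
python3 -m jog '[[-0.0006,0.0018,0.02,-0.001,-0.0006,0,-0.2],[-0.0006,0.0018,0.035,-0.001,-0.0006,0,-0.2],[-0.0006,0.0018,0.044,-0.001,-0.0006,0,-0.2],[-0.0006,0.0018,0.044,-0.001,-0.0006,0,-0.2],[-0.0006,0.0018,0.044,-0.001,-0.0006,0,-0.2]]' 25; python3 - <<'E'
from h import *
go([.5825,-.263,.298],1.497)
s=camera("scene");t=camera("top")
a=cv2.resize(s["image"][95:155,190:265,::-1],None,fx=10,fy=10,interpolation=cv2.INTER_CUBIC)
cv2.imwrite("pics/p5.png",a)
o=status.get_obs();p=o["ee_pos"]+[0,0,.0094]
q=np.linspace(0,6.283,200);P=np.array([px(s,p+[.025*np.cos(x),.025*np.sin(x),h]) for x in q for h in(.018,-.018)]);print(P.min(0),P.max(0),px(s,p),px(s,p-[0,0,.018]))
E
```

```text
time_s: 6.1
ee_pos: [0.5827, -0.2629, 0.299]
eef_rot: [3.141, 0.0, 1.498]
force: [0.4, 0.0, -0.3]
grip_width: 0.0499
shift [-0.0001 -0.0001  0.001 ] turn [0.0004 0.0002 0.0009] | pos [ 0.5827 -0.2629  0.299 ] rpy [3.1409e+00 3.0000e-04 1.4983e+00] F [ 0.4  0.  -0.3] w 0.0499 t 6.1
[214.30204309 104.32529251] [233.34219472 125.63954803] [223.95893029 114.96430956] [224.61792334 120.03078209]
```

View pics/p5.png

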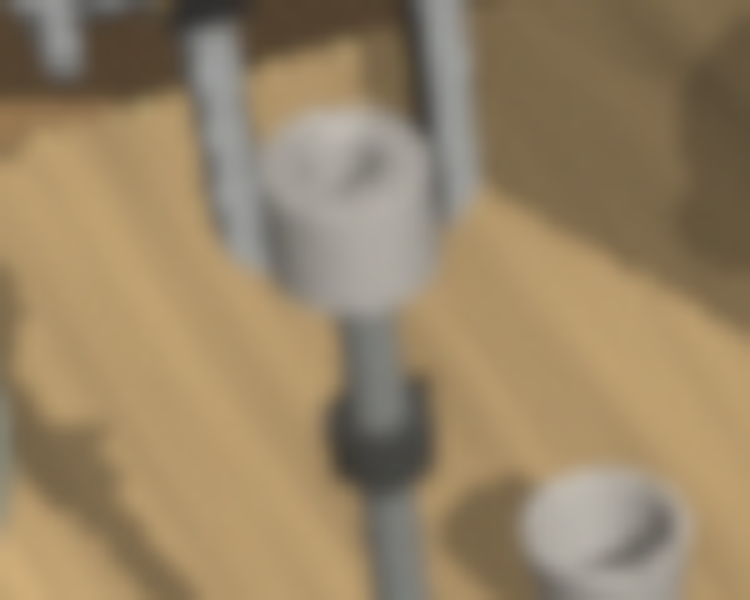

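```bash
python3 - <<'E'
from h import *
import scipy.ndimage as nd
s=camera("scene")
im=s["image"].astype(float)
b=im[:,:,2]  # blue separates grey from wood
r=im[:,:,0]-im[:,:,2]
def edges(v,u0,u1):
    x=r[v,u0:u1+1];k=nd.zoom(x,10,order=3);uu=np.linspace(u0,u1,len(k))
    g=np.gradient(k);return uu[np.argmin(g)],uu[np.argmax(g)],x.astype(int)
for v in list(range(114,150)):
    a=edges(v,211,238);print(v,np.round(a[:2],1),round((a[0]+a[1])/2,2),a[2])
E
```

```text
114 [211.7 237.2] 224.45 [14  2  0  1  3  7 10 11 12 11 11 11 11 11 11 12 12 12 11 12 11 10  6  3
  6 16 35 54]
115 [211.7 236.8] 224.26 [19  3  1  2  2  6 10 10 11 11 11 12 12 12 12 12 12 12 12 12 11 11  8  7
 13 28 50 65]
116 [211.7 235.8] 223.73 [26  5  1  2  2  5  9 10 11 11 11 12 12 13 12 12 13 12 12 12 11 11 12 15
 24 43 61 71]
117 [211.7 235.6] 223.63 [36 11  3  1  2  5  8 10 10 11 11 12 12 12 12 12 12 12 12 12 11 13 19 30
 42 56 67 71]
118 [211.7 233.6] 222.66 [48 20  4  2  2  4  7  9 10 10 11 11 12 12 12 12 12 12 12 12 12 14 25 43
 57 64 69 72]
119 [211.8 233.5] 222.66 [58 31 11  4  2  4  7  9 10 11 12 12 12 12 12 12 12 12 12 11 12 14 26 48
 63 68 69 70]
120 [211.9 233.5] 222.71 [65 47 26 13  7  5  7  9 10 11 11 11 11 12 12 12 12 12 12 12 12 15 27 50
 65 69 69 69]
121 [212.5 233.5] 222.95 [71 62 47 34 23 16 13 12 11 11 11 12 11 12 12 12 12 12 13 12 13 18 32 54
 67 69 70 70]
122 [217.4 233.3] 225.32 [73 72 66 57 47 36 27 16 11 11 10 11 11 11 12 12 12 13 12 13 16 25 42 61
 69 70 70 70]
123 [217.3 232.2] 224.74 [72 74 74 71 65 57 43 26 16 13 12 11 11 11 12 12 12 12 13 17 24 39 
[... 2228 characters left out ...]
10 28 49 63 69
 68 64 60 58]
144 [225.6 231.1] 228.37 [74 74 74 74 75 75 76 76 74 73 70 66 63 57 44 23  8  5  5 11 32 56 68 68
 64 57 53 51]
145 [225.8 231.2] 228.52 [74 74 74 74 74 75 75 76 76 74 72 68 67 62 51 28  9  4  4 10 31 57 67 65
 58 52 48 48]
146 [225.9 231.4] 228.66 [74 75 74 74 75 75 75 75 76 75 73 70 68 64 53 31 11  4  4  9 26 51 63 59
 52 48 47 47]
147 [226.1 231.4] 228.76 [74 75 74 75 74 75 75 75 76 76 75 73 70 65 55 34 12  4  4  7 22 46 58 55
 49 47 47 47]
148 [226.2 231.5] 228.85 [74 74 74 75 74 74 74 74 76 76 75 73 71 68 57 36 14  5  4  7 20 42 55 54
 50 48 47 47]
149 [226.3 231.6] 228.95 [73 75 75 74 74 74 73 73 75 75 76 76 73 69 60 41 16  6  4  6 18 40 56 56
 50 48 47 47]
```

```bash
python3 - <<'E'
from h import *
s=camera("scene");p=np.array([.5827,-.2629,.299+.0094])
q=np.linspace(0,6.283,2000)
P=np.array([px(s,p+[.025*np.cos(x),.025*np.sin(x),-.018]) for x in q])
for v in(121,122,123,124,125):
    i=np.where(abs(P[:,1]-v)<.03)[0];print(v,P[i,0].min(),P[i,0].max())
P=np.array([px(s,p+[.025*np.cos(x),.025*np.sin(x),.018]) for x in q]);print("top",P.min(0),P.max(0),P[P[:,1].argmin()])
r=s["image"].astype(int);print(r[102:109,218:230].max(2)); print((r[102:109,218:230,0]-r[102:109,218:230,2]))
for h in(.25,.21,.2):print(h,px(s,[p[0],p[1],h]))
E
```

```text
121 215.92579704359963 233.17628241012062
122 216.18363487901814 232.67935062060005
123 216.7720052412843 231.84093084455185
124 217.83467404229708 230.55367507260397
125 219.67988834001267 228.44800565780304
top [214.34504906 104.41351909] [232.27558491 115.46123619] [224.00286935 104.41351909]
[[172 172 174 175 173 171 168 156 135 122 119 114]
 [177 176 176 176 175 172 168 157 138 125 120 115]
 [177 177 176 176 175 175 170 162 149 133 123 117]
 [176 177 177 178 177 178 176 172 162 146 134 123]
 [175 176 180 182 183 185 182 179 171 159 148 136]
 [175 176 180 183 187 189 185 179 171 165 159 151]
 [171 173 176 180 185 188 182 173 166 162 162 160]]
[[69 69 70 71 70 69 68 62 54 48 47 46]
 [71 71 71 71 70 69 67 63 54 50 48 45]
 [71 70 69 68 66 65 61 58 53 48 46 45]
 [68 65 60 54 50 48 45 44 42 39 38 38]
 [58 47 40 33 29 28 26 26 25 24 24 25]
 [40 28 23 19 17 16 15 15 15 14 15 17]
 [24 17 15 14 13 13 12 12 12 11 11 12]]
0.25 [226.07939107 131.03610984]
0.21 [227.41032748 141.2746975 ]
0.2 [227.73217711 143.75061265]
```

The collar sits about 1 mm off in u, so I'll trim by (-0.6, +0.9) mm and lower slowly while watching the force.

```bash
python3 -m jog '[[0.0009,-0.0006,0,0,0,0,-0.2],[0.0009,-0.0006,0.003,0,0,0,-0.2],[0.0009,-0.0006,0.006,0,0,0,-0.2],[0.0009,-0.0006,0.009,0,0,0,-0.2],[0.0009,-0.0006,0.012,0,0,0,-0.2],[0.0009,-0.0006,0.012,0,0,0,-0.2],[0.0009,-0.0006,0.012,0,0,0,-0.2]]' 25; python3 - <<'E'
from h import *
o=status.get_obs();print(o["ee_pos"],o["force"],o["moment"],o["eef_rot"])
E
```

```text
time_s: 7.0
ee_pos: [0.5818, -0.2636, 0.2879]
eef_rot: [3.14, 0.003, 1.497]
force: [-3.1, -7.9, 6.5]
grip_width: 0.0504
[ 0.58181488 -0.26359218  0.28790287] [-3.11943589 -7.949374    6.51155312] [-1.60436866  0.76331525  0.05288764] [3.1395139  0.00343539 1.49694208]
```

Force on the tool is (-3,-8,+6.5) N, so the post is inside the hole bearing on the -y side. I'll shift towards -y and -x to relieve it.

```bash
python3 -m jog '[[-0.001,-0.0006,0,0,0,0,-0.2],[-0.001,-0.0006,0,0,0,0,-0.2],[-0.001,-0.0006,0,0,0,0,-0.2]]' 25; python3 - <<'E'
from h import *
o=status.get_obs();print(o["ee_pos"],o["force"],o["moment"],o["eef_rot"])
E
```

```text
time_s: 7.3
ee_pos: [0.5811, -0.2645, 0.2876]
eef_rot: [3.14, 0.003, 1.497]
force: [-0.9, -2.0, -0.7]
grip_width: 0.0506
[ 0.58106749 -0.26451685  0.28758831] [-0.8745924  -1.97416506 -0.70340391] [-0.3842353   0.1995715   0.03691621] [3.14001305 0.00328702 1.49694121]
```

```bash
python3 -m jog '[[-0.0008,-0.0003,0.003,0.001,-0.002,0,-0.2],[-0.0008,-0.0003,0.006,0.001,-0.002,0,-0.2],[-0.0008,-0.0003,0.01,0.001,-0.002,0,-0.2],[-0.0008,-0.0003,0.015,0.001,-0.002,0,-0.2],[-0.0008,-0.0003,0.02,0.001,-0.002,0,-0.2],[-0.0008,-0.0003,0.02,0.001,-0.002,0,-0.2]]' 25; python3 - <<'E'
from h import *
o=status.get_obs();print(o["ee_pos"],o["force"],o["moment"],o["eef_rot"])
E
```

```text
time_s: 7.9
ee_pos: [0.5805, -0.2652, 0.2666]
eef_rot: [-3.14, 0.006, 1.497]
force: [-0.5, 0.1, -0.3]
grip_width: 0.0501
[ 0.58054537 -0.26522455  0.26655775] [-0.46206285  0.08077259 -0.31642342] [-0.00803898  0.06807149 -0.01031895] [-3.14033699  0.00580755  1.49694315]
```

```bash
python3 -m jog '[[0,0,0.006,0,0.003,0,-0.2],[0,0,0.012,0,0.003,0,-0.2],[0,0,0.017,0,0.003,0,-0.2],[0,0,0.021,0,0.003,0,-0.2],[0,0,0.024,0,0.003,0,-0.2],[0,0,0.024,0,0.003,0,-0.2]]' 25; python3 - <<'E'
from h import *
o=status.get_obs();print(o["ee_pos"],o["force"],o["moment"],o["eef_rot"])
E
```

```text
time_s: 8.5
ee_pos: [0.5804, -0.2653, 0.2421]
eef_rot: [-3.14, 0.001, 1.497]
force: [1.0, -0.4, -0.7]
grip_width: 0.0504
[ 0.58039401 -0.26530466  0.24208931] [ 1.01179368 -0.40934555 -0.69927279] [-0.04913813  0.09151939  0.03087315] [-3.13972220e+00  8.24420210e-04  1.49694527e+00]
```

```bash
python3 -m jog '[[0,0,0.0015,0,0,0,-0.2],[0,0,0.003,0,0,0,-0.2],[0,0,0.0045,0,0,0,-0.2],[0,0,0.006,0,0,0,-0.2],[0,0,0.006,0,0,0,-0.2]]' 25; python3 - <<'E'
from h import *
o=status.get_obs();print(o["ee_pos"],o["force"],o["moment"],o["eef_rot"])
E
```

```text
time_s: 9.0
ee_pos: [0.5805, -0.2656, 0.2384]
eef_rot: [3.141, 0.002, 1.497]
force: [-5.0, 1.3, 12.7]
grip_width: 0.0503
[ 0.58049532 -0.26556082  0.23836382] [-4.96748565  1.34509613 12.72344616] [ 0.30534228  1.06923032 -0.01461739] [3.14105835e+00 2.17453687e-03 1.49682674e+00]
```

Contact is at TCP z 0.2384, giving a stop at about 0.230, which matches the picture. I'll ease the push and release.

```bash
python3 -m jog '[[0,0,0.0005,0,0,0,-0.2],[0,0,0.0005,0,0,0,-0.2],[0,0,0.0005,0,0,0,0],[0,0,0.0005,0,0,0,0.15],[0,0,0.0005,0,0,0,0.4],[0,0,0.0005,0,0,0,0.4],[0,0,0.0005,0,0,0,0.4]]' 25; python3 - <<'E'
from h import *
o=status.get_obs();print(o["ee_pos"],o["force"],o["grip_width"])
s=camera("scene")
a=cv2.resize(s["image"][95:155,190:265,::-1],None,fx=10,fy=10,interpolation=cv2.INTER_CUBIC)
cv2.imwrite("pics/p6.png",a)
E
```

```text
time_s: 9.7
ee_pos: [0.5805, -0.2655, 0.2376]
eef_rot: [3.141, 0.002, 1.497]
force: [0.1, -0.2, -0.7]
grip_width: 0.0651
[ 0.58046062 -0.26553538  0.23761992] [ 0.11698056 -0.19840459 -0.71288546] 0.06511305177033508
```

View pics/p6.png

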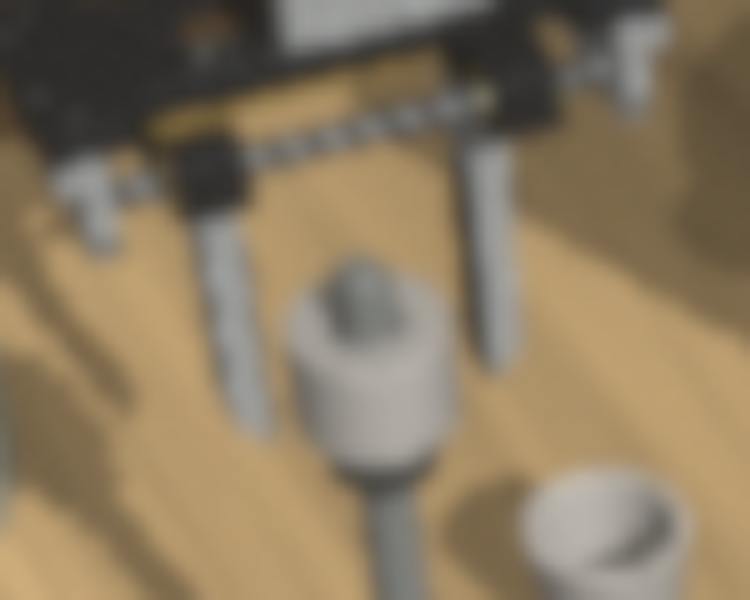

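The collar is seated on the stop with the post tip showing through it at crop (365,290). Both fingers stand clear of it. I'll go straight up, then over to the bar.

```bash
python3 -m jog '[[0,0,-0.01,0,0,0,0.4],[0,0,-0.03,0,0,0,0.4],[0,0,-0.06,0,0,0,0.4],[0,0,-0.09,0,0,0,0.4],[0,0,-0.1,0,0,0,0.4],[0,0,-0.1,0,0,0,0.064]]' 25; python3 - <<'E'
from h import *
go([.471,-.014,.22],1.497);go([.471,-.014,.109],1.497)
s=camera("scene");cv2.imwrite("pics/p7.png",cv2.resize(s["image"][90:290,170:370,::-1],None,fx=3,fy=3))
E
```

```text
time_s: 10.35
ee_pos: [0.5807, -0.2654, 0.339]
eef_rot: [3.139, 0.003, 1.497]
force: [0.2, -0.4, -0.0]
grip_width: 0.0607
shift [ 0.243  -0.1283  0.1179] turn [ 0.0016  0.0019 -0.0001] | pos [ 0.5807 -0.2654  0.339 ] rpy [3.1391e+00 3.0000e-03 1.4969e+00] F [ 0.2 -0.4 -0. ] w 0.0607 t 10.35
shift [ 0.2433 -0.1285  0.2289] turn [ 0.0016  0.0019 -0.0001] | pos [ 0.5807 -0.2654  0.339 ] rpy [3.1391e+00 3.0000e-03 1.4969e+00] F [ 0.2 -0.4 -0. ] w 0.0607 t 10.35
```

View pics/p7.png

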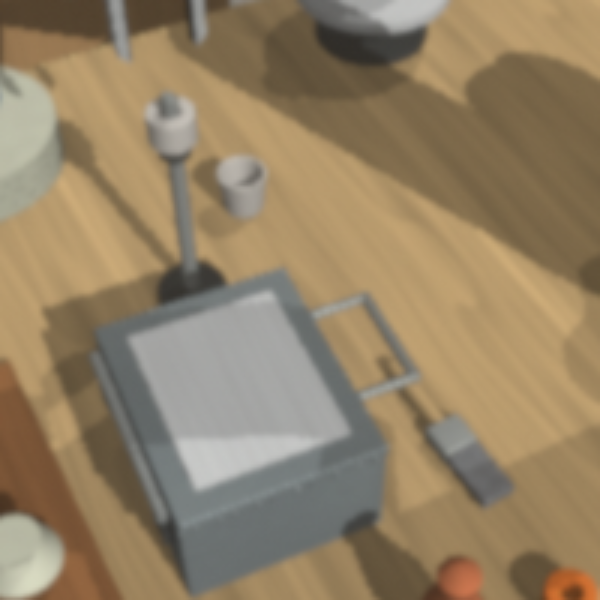

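The collar stayed seated flat on the stop, with the lid shut. The bar ends are at about scene (292.7,189.3) and (308.3,215.7).

```bash
python3 -m jog '[[0.04,-0.021,0,0,0,0,0.064],[0.08,-0.042,0,0,0,0,0.064],[0.12,-0.064,0,0,0,0,0.064],[0.16,-0.085,0.02,0,0,0,0.064],[0.2,-0.106,0.05,0,0,0,0.064],[0.235,-0.124,0.08,0.0016,0.0019,0,0.064],[0.243,-0.1283,0.115,0.0016,0.0019,0,0.064],[0.243,-0.1283,0.118,0.0016,0.0019,0,0.064],[0.243,-0.1283,0.118,0.0016,0.0019,0,0.064]]' 25; python3 - <<'E'
from h import *
go([.471,-.014,.109],1.497)
s=camera("scene");a=onz(s,292.7,189.3,.128);b=onz(s,308.3,215.7,.128);print(a,b,(a+b)/2,np.linalg.norm(a-b))
cv2.imwrite("pics/p8.png",cv2.resize(s["image"][130:260,230:380,::-1],None,fx=5,fy=5))
E
```

```text
time_s: 11.3
ee_pos: [0.4703, -0.0141, 0.2183]
eef_rot: [-3.137, -0.001, 1.497]
force: [0.5, 0.0, 0.6]
grip_width: 0.0503
shift [0.     0.0011 0.1093] turn [-0.0027 -0.0006  0.0001] | pos [ 0.4703 -0.0141  0.2183] rpy [-3.1373e+00 -9.0000e-04  1.4971e+00] F [0.5 0.  0.6] w 0.0503 t 11.3
[ 0.46633029 -0.0613085   0.128     ] [0.4771303  0.04696643 0.128     ] [ 0.4717303  -0.00717103  0.128     ] 0.10881222889716176
```

View pics/p8.png

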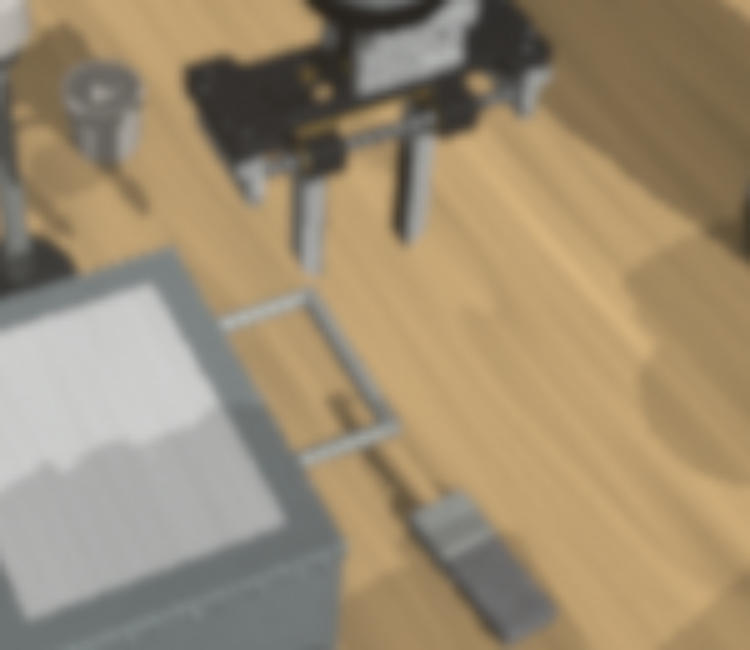

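Both views put the bar middle at about (0.472,-0.010). The fingers straddle its line clear of the lid, so I'll descend and grip.

```bash
python3 -m jog '[[0.002,0.001,0.03,-0.0027,0,0,0.064],[0.002,0.001,0.07,-0.0027,0,0,0.064],[0.002,0.001,0.095,-0.0027,0,0,0.064],[0.002,0.001,0.109,-0.0027,0,0,0.064],[0.002,0.001,0.109,-0.0027,0,0,0.064],[0.002,0.001,0.109,-0.0027,0,0,0.064]]' 30; python3 - <<'E'
from h import *
go([.471,-.010,.109],1.497)
s=camera("scene");t=camera("top")
c=np.zeros((520,800,3),np.uint8);c[:,:400]=cv2.resize(s["image"][130:260,250:350,::-1],None,fx=4,fy=4);c[:400,400:]=cv2.resize(t["image"][170:270,250:350,::-1],None,fx=4,fy=4);cv2.imwrite("pics/p9.png",c)
E
```

```text
time_s: 11.95
ee_pos: [0.4729, -0.0131, 0.1117]
eef_rot: [3.138, -0.001, 1.495]
force: [0.2, -0.4, 0.1]
grip_width: 0.0501
shift [ 0.003  -0.0022  0.0027] turn [ 0.0023 -0.0005 -0.001 ] | pos [ 0.4729 -0.0131  0.1117] rpy [ 3.1379e+00 -8.0000e-04  1.4954e+00] F [ 0.2 -0.4  0.1] w 0.0501 t 11.95
```

View pics/p9.png

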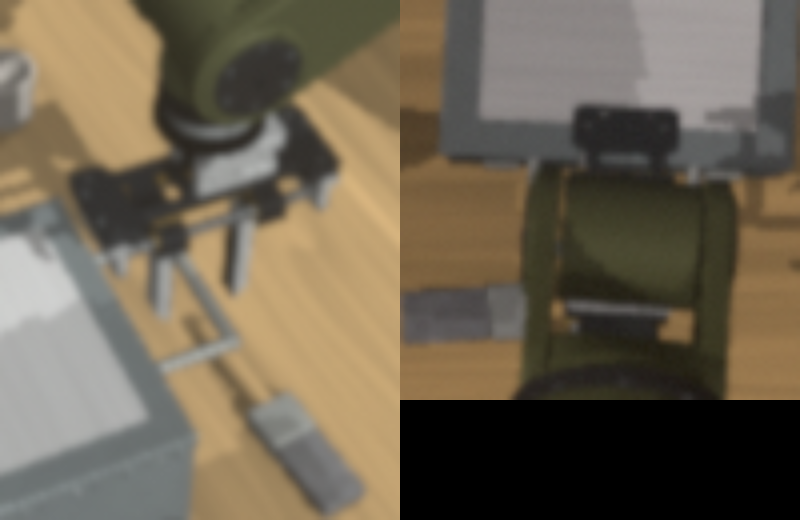

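Fingers are on both sides of the bar, so I'll close on it.

```bash
python3 -m jog '[[0,0,0.003,0,0,0,-0.5],[0,0,0.003,0,0,0,-0.6],[0,0,0.003,0,0,0,-1],[0,0,0.003,0,0,0,-1],[0,0,0.003,0,0,0,-1],[0,0,0.003,0,0,0,-1],[0,0,0.003,0,0,0,-1]]' 30; python3 - <<'E'
from h import *
go([.471,-.010,.109],1.497)
E
```

```text
time_s: 12.75
ee_pos: [0.4724, -0.0128, 0.1087]
eef_rot: [3.139, -0.001, 1.496]
force: [-5.5, 0.5, 2.7]
grip_width: 0.0114
shift [ 0.0027 -0.0016 -0.0003] turn [ 0.0019 -0.0005 -0.0007] | pos [ 0.4724 -0.0128  0.1087] rpy [ 3.1386e+00 -8.0000e-04  1.4959e+00] F [-5.5  0.5  2.7] w 0.0114 t 12.75
```

Gripped at 11.4 mm. I worked out the lid arc: bar +32.7 mm back, +120 mm up and a 0.479 rad turn, with the tool turning along with the lid. I'll lift half-way first, then check.

```bash
python3 -m jog '[[0,-0.0003,-0.0105,0.0255,0,0,-1],[0,-0.0001,-0.021,0.051,0,0,-1],[0,0.0005,-0.0315,0.0765,0,0,-1],[0,0.0014,-0.0419,0.102,0,0,-1],[0,0.0029,-0.0523,0.127,0,0,-1],[0,0.0047,-0.0626,0.153,0,0,-1],[0,0.0047,-0.0626,0.153,0,0,-1],[0,0.0047,-0.0626,0.153,0,0,-1]]' 30; python3 - <<'E'
from h import *
o=status.get_obs();print(o["ee_pos"],o["force"],o["moment"],o["eef_rot"],o["qpos"],o["grip_width"])
R=Ro.from_euler("xyz",o["eef_rot"]).as_matrix();print("grasp pt",o["ee_pos"]-.019*R[:,2])
s=camera("scene");cv2.imwrite("pics/p10.png",cv2.resize(s["image"][90:270,190:360,::-1],None,fx=3.3,fy=3.3))
E
```

```text
time_s: 13.55
ee_pos: [0.4766, -0.0131, 0.1704]
eef_rot: [-2.904, -0.001, 1.496]
force: [-0.3, 1.0, -7.1]
grip_width: 0.0111
[ 0.47658212 -0.01308761  0.17040173] [-0.3321275   1.01226874 -7.08710463] [ 0.03980785 -0.2831694  -0.01192674] [-2.90357611e+00 -9.17951857e-04  1.49598799e+00] [-0.10125625  0.31744429  1.60072415 -0.00537545  1.46138521 -0.02533195] 0.01109723002157751
grasp pt [ 0.48104806 -0.01343933  0.18886607]
```

View pics/p10.png

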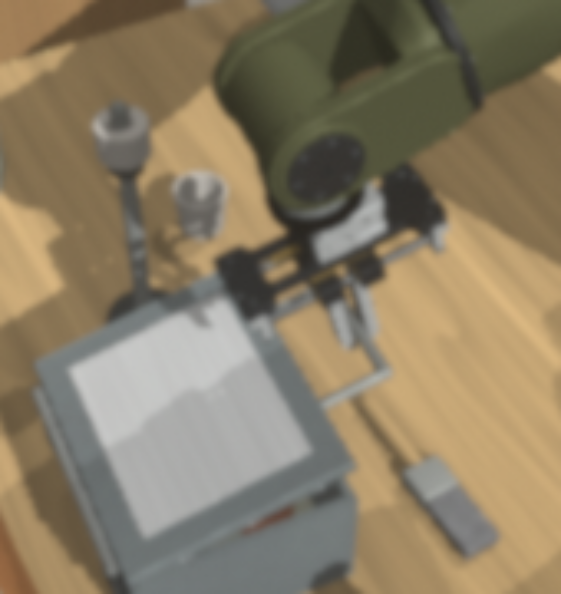

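Lifting works: the lid is open about 0.24 rad with 7 N at the bar, and the collar is undisturbed. Next I compute the rest of the arc.

```bash
python3 - <<'E'
from h import *
p0=np.array([.4724,-.0128,.1087])
for th in(.28,.32,.36,.4,.44,.479):
    dx=.262*(1-np.cos(th))+.007*np.sin(th)-.019*np.sin(th);dz=.262*np.sin(th)+.007*(np.cos(th)-1)+.019*(1-np.cos(th))
    go(p0+[dx*.997,-dx*.073,dz+.001],rpy=[3.1386+th,-.0009,1.496])
E
```

```text
shift [-0.     -0.0003 -0.0124] turn [0.0251 0.     0.    ] | pos [ 0.4766 -0.0131  0.1705] rpy [-2.904e+00 -9.000e-04  1.496e+00] F [-0.1  1.5 -7.5] w 0.0112 t 13.6
shift [ 0.     -0.0001 -0.0229] turn [0.0506 0.     0.    ] | pos [ 0.4766 -0.0131  0.1705] rpy [-2.904e+00 -9.000e-04  1.496e+00] F [-0.1  1.5 -7.5] w 0.0112 t 13.6
shift [ 0.      0.0005 -0.0334] turn [0.076 0.    0.   ] | pos [ 0.4766 -0.0131  0.1705] rpy [-2.904e+00 -9.000e-04  1.496e+00] F [-0.1  1.5 -7.5] w 0.0112 t 13.6
shift [ 0.      0.0015 -0.0438] turn [0.1015 0.     0.    ] | pos [ 0.4766 -0.0131  0.1705] rpy [-2.904e+00 -9.000e-04  1.496e+00] F [-0.1  1.5 -7.5] w 0.0112 t 13.6
shift [ 0.0001  0.0029 -0.0542] turn [0.127 0.    0.   ] | pos [ 0.4766 -0.0131  0.1705] rpy [-2.904e+00 -9.000e-04  1.496e+00] F [-0.1  1.5 -7.5] w 0.0112 t 13.6
shift [ 0.0001  0.0047 -0.0643] turn [0.1518 0.     0.    ] | pos [ 0.4766 -0.0131  0.1705] rpy [-2.904e+00 -9.000e-04  1.496e+00] F [-0.1  1.5 -7.5] w 0.0112 t 13.6
```

```bash
python3 -m jog '[[0,-0.0003,-0.0124,0.025,0,0,-1],[0,-0.0001,-0.0229,0.0506,0,0,-1],[0,0.0005,-0.0334,0.076,0,0,-1],[0,0.0015,-0.0438,0.1015,0,0,-1],[0,0.0029,-0.0542,0.127,0,0,-1],[0,0.0047,-0.0643,0.1518,0,0,-1],[0,0.0047,-0.0643,0.1518,0,0,-1],[0,0.0047,-0.0643,0.1518,0,0,-1],[0,0.0047,-0.0643,0.1518,0,0,-1],[0,0.0047,-0.0643,0.1518,0,0,-1]]' 30; python3 - <<'E'
from h import *
o=status.get_obs();print(o["ee_pos"],o["force"],o["moment"],o["eef_rot"],o["joint_vel"],o["grip_width"])
R=Ro.from_euler("xyz",o["eef_rot"]).as_matrix();print("grasp pt",o["ee_pos"]-.019*R[:,2])
s=camera("scene");t=camera("top");cv2.imwrite("pics/p11.png",cv2.resize(s["image"][90:270,190:360,::-1],None,fx=3.3,fy=3.3));cv2.imwrite("pics/p12.png",t["image"][:,:,::-1])
E
```

```text
time_s: 14.6
ee_pos: [0.4963, -0.0145, 0.2314]
eef_rot: [-2.667, -0.001, 1.496]
force: [1.8, 2.1, -9.7]
grip_width: 0.0107
[ 0.49629085 -0.01451137  0.23135628] [ 1.79249376  2.14205155 -9.70035503] [ 0.27102464 -1.08866243 -0.17397453] [-2.66662341e+00 -1.07812256e-03  1.49606012e+00] [ 5.77755569e-04 -9.59454566e-05 -7.03515235e-03  5.59895211e-04
  6.64658877e-03  1.78960929e-03] 0.010702988152880483
grasp pt [ 0.50495414 -0.0151783   0.2482531 ]
```

View pics/p11.png

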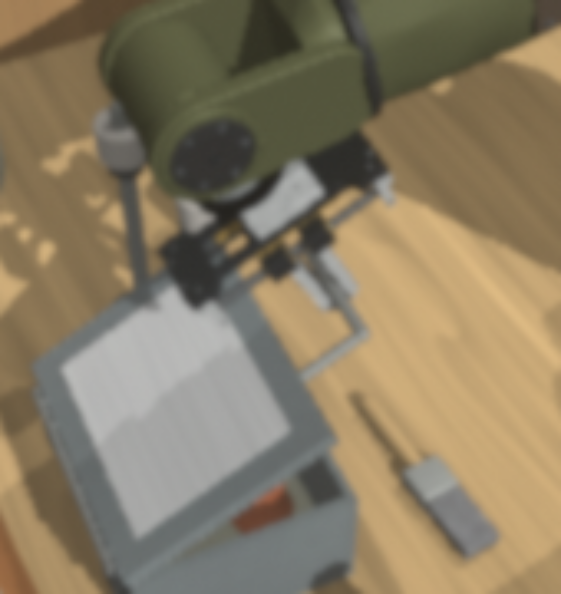

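View pics/p12.png

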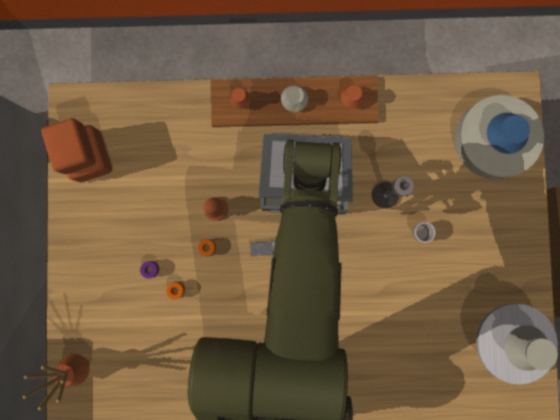

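Lid raised with the grasp point at z 0.248. The collar is on the post at top (403,185), and the beaker, figurine and brush have not moved. As an independent check on the bar height, I'll use its visible end at about scene (299,191), then hold for a moment to confirm it is steady.

```bash
python3 -m jog '[[0,0,0,0,0,0,-1],[0,0,0,0,0,0,-1],[0,0,0,0,0,0,-1],[0,0,0,0,0,0,-1],[0,0,0,0,0,0,-1],[0,0,0,0,0,0,-1],[0,0,0,0,0,0,-1],[0,0,0,0,0,0,-1]]' 30; python3 - <<'E'
from h import *
o=status.get_obs();R=Ro.from_euler("xyz",o["eef_rot"]).as_matrix();g=o["ee_pos"]-.019*R[:,2];print("grasp pt",g,o["force"],np.abs(o["joint_vel"]).max())
s=camera("scene")
m=np.array([.471,-.012]);th=.479
for th in(.42,.45,.479,.51):
    d=.262-(.262*np.cos(th)-.007*np.sin(th));z=.121+.262*np.sin(th)+.007*np.cos(th)
    print(th,z,px(s,[.4715+d*.997+.055*.073,-.0105-d*.073+.055*.997,z]))
c=np.array([.5805,-.2655,.248]);print("collar mid pred",px(s,c))
a=np.zeros((520,800,3),np.uint8);a[:,:400]=cv2.resize(s["image"][110:175,200:250,::-1],None,fx=8,fy=8);a[:520,400:]=cv2.resize(s["image"][160:212,275:315,::-1],None,fx=10,fy=10);cv2.imwrite("pics/p13.png",a)
E
```

```text
time_s: 15.5
ee_pos: [0.4964, -0.0145, 0.2316]
eef_rot: [-2.667, -0.001, 1.496]
force: [0.1, 1.1, -9.2]
grip_width: 0.0109
grasp pt [ 0.50506914 -0.01518298  0.24845278] [ 0.10949135  1.08376874 -9.22981043] 0.0018707777211207947
0.42 0.23422486128379352 [302.20296329 193.33985954]
0.45 0.24126409965361106 [301.14310601 191.99324069]
0.479 0.24796588467642855 [300.03512156 190.72479692]
0.51 0.255011650236842 [298.75943021 189.40710405]
collar mid pred [226.47690922 130.82632809]
```

View pics/p13.png

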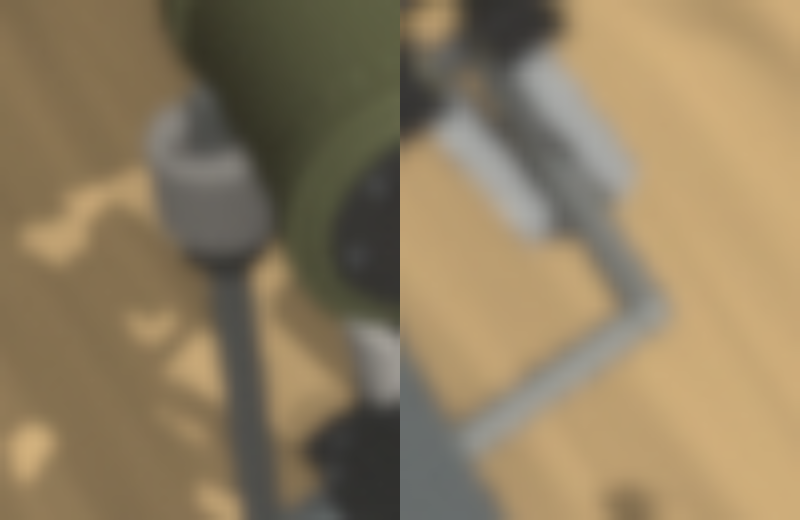

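The bar corner is at scene (299.8,190.3), giving a lid angle of about 0.48–0.49 rad and a bar height of about 0.249. The collar silhouette centre is at about (226,131.7) against a predicted (226.5,130.8), so it is seated. Everything is steady, so I'm handing in.

```bash
python3 - <<'E'
from station import ctrl,status
print(ctrl.hand_in());o=status.get_obs();print(o["time_s"],o["ee_pos"],o["grip_width"],o["force"])
E
```

```text
the job is handed in; nothing more can be done
None
the job is handed in; nothing more can be done
```

The collar is on the post, seated on the stop and let go. The job was handed in with the gripper still holding the lid's bar level with the collar's middle. No verdict was reported, so these are my own last checks.

- **Collar:** it touched down with the stop's top face at about z = 0.230 m, which agrees with the picture estimate. Later pictures show it still seated and level, within about 1 pixel of where I expected it. The first lowering met the side of the post with about 8 N, so I shifted the collar 1–2 mm and it then slid down freely.
- **Lid:** it is about 0.48 rad open. The bar is at z ≈ 0.248 m by the arm's reading and ≈ 0.249 m from its corner in the scene picture; the target was 0.248 m.
- **Hold:** 30 N grip, about 9 N load on the bar, and all joint speeds below 0.002 rad/s at about 15.5 s on the clock.
- **Small disagreement:** the grip width reads 10.9 mm on a 12 mm bar; I took this as finger compression or sensor offset.
- **Left alone:** in the pictures the figurine, beaker and brush look to be where they started. I judged this by eye and did not measure it.

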